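# Shut and lock the valve enclosure with its blade key

### The job

Press the open cover of the blue valve enclosure fully shut, then lock it with the orange flat-blade key from the wooden stand: with its blade in the slot of the brass cam lock, turn the lock clockwise (seen from above) until it seats against its stop, with the slot pointing at the green marks. Put the orange key back upright in the same pocket of the stand that it came from and let go of it, leaving the blue key and everything else on the table alone.

Things in the scene. Friction and masses are not known exactly. Their poses are not given: they have to be found in the camera images.
- cover (a joint): White hinged cover of the fixed blue enclosure (open box 170 deep x 190 wide x 85 mm high, on the table). Angle in rad: 0 = shut (lying level), positive = open (starts 0.35 to 0.95). A stiff friction hinge on the enclosure's far top edge: it stays where it is left and needs about 2 to 4 N at the press strip to move it down. Cover plate 175 x 194 x 6 mm; shut, its top face is 91 mm above the table.
- cover_hinge (a point): A point on the cover's hinge axis, at the middle of the hinge, 85 mm above the table, on the underside plane of the cover. It turns with the cover: its y axis runs along the hinge, its -x axis points from the hinge to the cover's free edge (175 mm away), its z axis is the cover's outward normal.
- press_strip (a point): Centre of the top face of the black rubber press strip (20 x 90 mm, 2 mm thick, long side parallel to the hinge) near the cover's free edge: 162 mm from the hinge axis, 8 mm above the cover's underside plane. It moves with the cover, same axes as cover_hinge.
- cam (a joint): Brass slotted cam lock on the cover, a drum of 44 mm diameter standing 11 mm above the cover, its axis square to the cover, 115 mm from the hinge and in the middle of the width. Angle in rad, growing clockwise seen from above: 0 = unlocked (slot at the red marks, parallel to the hinge), 1.571 = seated against its hard stop (slot at the green marks, square to the hinge). Starts 0 to 0.3. Friction about 0.08 N m; it stays where it is left and has no spring.
- slot (a point): Centre of the floor of the lock's slot, on the drum's axis, at the cover's top face; the drum's top is 11 mm above it. Its x axis runs along the slot and turns with the drum; z axis out of the cover. Slot 28 mm long inside closed ends; 7 mm wide for the lower 6 mm, then flaring at 45 degrees to about 16 mm wide at the top. The blade has about 0.18 rad of turning play in it, so the key must turn that much further than the lock.
- blade_key_grip (a point): Centre of the orange handle of the flat-blade key (loose, 0.12 kg or so). Handle a block 36 (key x) x 16 (key y) x 50 (key z) mm. The key stands upright, z axis up, at any yaw. Below the handle: a steel collar 42 mm in diameter and 6 mm thick (top 25 mm below this point), a shank 16 mm in diameter, and the blade. Whole key 91 mm high. The collar rests on the top of the stand, 45 mm above the table.
- blade_key_tip (a point): Middle of the lower edge of the key's blade, 66 mm below blade_key_grip on the key's axis; same axes. Blade 22 mm wide (along key x), 3 mm thick (key y), 10 mm long.
- square_key_grip (a point): Centre of the blue handle of the other key, same size as the orange one but with a square end: not for this lock. It stands in the other pocket of the stand; leave it there.
- stand: Fixed wooden key stand, 65 (x) x 180 (y) x 45 mm high, origin at the centre of its underside. Two through pockets, 31 mm in diameter with a small chamfer, at y = -55 and +55 mm in its frame; one key in each, either way round, collar flat on the top face.
- coupling_mid (a point): Centre of a dark steel ring coupling, 32 mm diameter x 22 mm high, on the table between enclosure and stand: a bystander.
- canister_mid (a point): Centre of a yellow canister, 64 mm diameter x 200 mm, standing at the back: a bystander.
- bottle_mid (a point): Centre of a white bottle with orange cap, 56 mm diameter x 150 mm, at the back: a bystander.
- tin_mid (a point): Centre of an open blue tin, 84 mm diameter x 110 mm, at the back: a bystander.
- jar_mid (a point): Centre of a yellow jar with red cap, 84 mm diameter x 100 mm, at the back: a bystander.
- firebrick_mid (a point): Centre of a beige firebrick, 115 x 200 x 64 mm, at the right side: a bystander.

How it is judged:
On the way, in this order (a step that is already met when the one before it is completed fails the run):
1. the cover is pressed shut (within 0.05 rad) (value of joint cover below 0.05 rad), for 0.2 s.
2. the orange key's blade is in the slot (tip within 10 mm of the centre of the slot's floor) with the cover shut and the lock still unlocked (value of joint cover below 0.05 rad and distance between blade_key_tip and slot below 0.01 m and value of joint cam below 0.6 rad), for 0.1 s.
3. with the blade in the slot, the lock has been turned to its seat (cam above 1.47 rad) with the cover shut (value of joint cover below 0.05 rad and distance between blade_key_tip and slot below 0.01 m and value of joint cam above 1.47 rad), for 0.2 s.
At the end, for the whole second after the job is handed in: Cover shut (below 0.05 rad), lock seated (cam above 1.47 rad), the orange key back in its own pocket: handle centre within 15 mm of where it was at the start, upright within 0.1 rad, released and at rest (value of joint cover below 0.05 rad and value of joint cam above 1.47 rad and distance of blade_key_grip from where it was at the start of the episode below 0.015 m and angle between blade_key_grip's own z axis and vertical below 0.1 rad and linear speed of blade_key below 0.02 m/s); the robot touches nothing.
It fails at once if the lock is turned (cam above 0.6 rad) while the cover is open (more than 0.15 rad) (value of joint cam above 0.6 rad and value of joint cover above 0.15 rad).
It fails at once if the blue key is moved by more than 12 mm (distance of square_key_grip from where it was at the start of the episode above 0.012 m).
It fails at once if a bystander is moved by more than 25 mm (distance of any of coupling_mid, canister_mid, bottle_mid, tin_mid, jar_mid, firebrick_mid from where it was at the start of the episode above 0.025 m).
It also fails if it takes over 72 s, if anything falls off the work surface, if the arm or the gripper's body presses on something with over 40 N, if the wrist force passes 120 N, or if a joint passes its speed limit or range.

### The arm

A 6-joint arm with a two-finger parallel gripper is mounted at the origin on the work surface. World frame = base frame: x ahead of the robot, y to its left, z up, the work surface at z = 0. Lengths are in m, angles in rad, forces in N, time in s.
With the tool pointing down it reaches from about 0.4 to 0.825 m from the base axis. Payload 7 kg.
Tool frame: the origin (TCP) lies midway between the tips of the shut fingers; the grasp point (between the pads) lies 19 mm behind it; z points along the fingers, x is the direction in which the jaws open and shut, and the axes are right-handed (so a half turn about z gives the same grasp; the last joint's range is limited). The gripper opens to 88 mm and grips with 3 to 60 N. Pads are 19 mm wide; open, the fingers measure 130 mm over their backs; the gripper's body (78 mm by 193 mm) begins 47 mm behind the grasp point.
Start: joints at [1.482, 0.359, 0.012, 0, -1.224, -0.288], TCP at [0.248, 0.628, 0.227] pointing down, gripper open.
Joint ranges: [-3.07, 3.07], [-1.43, 2.12], [-1.02, 1.25], [-3.03, 1.67], [-3.05, -0], [-3.03, 3.03]. Speed limits (rad/s): [2.39, 2.39, 3.01, 3.14, 3.14, 3.14].

### API

Orientations are given as [roll, pitch, yaw] about the fixed x, y, z axes, in that order (R = Rz(yaw) Ry(pitch) Rx(roll)).
In Python, from station import arm, grab_frame, camera_params gives the robot as it stands.
- The arm moves only by the shell command python3 -m handwheel 'ROWS' [FORCE]. ROWS is JSON, a list that holds one entry, the list of rows, each a list of 5 numbers: the finger opening in m, from 0 to 0.0876, then the shift along the tool's x, y, z in m, then the turn about the tool's z in degrees. A call has 1 to 20 rows; each row is the pose to reach, as a shift and turn from the pose measured when the call began, along the tool's axes at that moment; what a row does not reach only later rows make up. A row lasts 1/12 s, in which the tool goes at most 41.7 mm and 7.16 degrees, less where a joint would pass 70% of its speed; a pose out of reach is approached as far as the arm can. A call with a gripper value outside its range is refused whole. The fingers move at their own pace and stop on an object; FORCE is the grip in N (left out, the last holds). Time passes only in rows, so rows that repeat a pose let the fingers close. It gives the time, the measured TCP pose, the force and the opening at its end, in the units of the state.
- arm.get_state(): the state, without advancing time (a new reading comes with each control period).
- grab_frame(name): name is "scene" or "top" or "wrist"; returns the picture (400x640x3 uint8, blue, green, red); there is no depth.
- camera_params(name): a dict with "intrinsics" (3x3 intrinsics, pixels), "k1" (the pictures are not rectified: a ray, as slopes to the right and down, at radius r is drawn at 1 + k1 r^2 times it, then the intrinsics apply), "R" (3x3) and "t" (3): a world point X has camera coordinates R X + t; the wrist camera has in their place "tool_from_camera" (4x4, takes a point from camera to tool coordinates, whose origin is the TCP and whose axes are the tool frame's). Camera axes: x right, y down, z forward; pixel columns grow to the right and rows downward; lengths in m; the calibration is good to about 2 mm. A picture is of the moment at which its call begins: read the wrist's pose just before it. camera_params takes no time and is no camera call.
- arm.job_done(): hands the job in, once; it reports no verdict.
The state is a dict: "t": time; "q": joint angles; "qd": joint speeds; "joint_efforts": joint torques, N m; "eef_pos": TCP position; "ee_rot": TCP orientation; "force": force on the tool from outside, world axes, zero at the start; "moment": the same for the moment, N m; "width": finger opening in m.
Only numpy, scipy, OpenCV 4.12 (cv2) and the standard library are available. Lean on these libraries where they do the work, as an engineer would, in place of code of your own. Each camera call takes 0.05 s, during which the arm holds its last target.

## Working session

There is one attempt and no reset: what is moved stays moved. The work goes in short steps, Python scripts to look and compute and a shell command to move; the robot and the scene stay as the last step left them, time stands still between calls to the robot, and variables do not carry over. Pictures are saved under pics/ and viewed, and the job is handed in when it is done.

```bash
ls; mkdir -p pics
python3 - <<'E'
from station import arm, grab_frame, camera_params
import cv2
print(arm.get_state())
for n in ["scene","top","wrist"]:
    im=grab_frame(n); cv2.imwrite(f"pics/{n}0.png",im)
    p=camera_params(n); print(n,p)
E
```

```text
pics
{'t': 0.0, 'q': array([ 1.48211091e+00,  3.59371739e-01,  1.10699306e-02, -3.78001864e-04,
       -1.22410267e+00, -2.88113586e-01]), 'qd': array([ 0.0004994 ,  0.00092092, -0.00087215,  0.00035952, -0.00132519,
       -0.00118805]), 'joint_efforts': array([-2.39096429e-03, -5.82713592e+01,  2.93059856e+01,  6.99760705e+00,
        6.95106952e-03, -1.64217281e-04]), 'eef_pos': array([0.24819043, 0.62718704, 0.22563229]), 'ee_rot': array([-3.14147636e+00, -1.64284279e-03, -1.94772415e+00]), 'force': array([-0.05417029, -0.19101013, -0.43529997]), 'moment': array([ 0.02139679, -0.00552791,  0.01072995]), 'width': 0.08753567270273899}
scene {'intrinsics': array([[513.60036018,   0.        , 310.54530931],
       [  0.        , 513.60036018, 202.48629438],
       [  0.        ,   0.        ,   1.        ]]), 'k1': -0.027906771683580675, 'R': array([[-0.54533598,  0.83818319, -0.00758938],
       [ 0.54706689,  0.34904172, -0.7608467 ],
       [-0.6350799 , -0.41906898, -0.64888728]]), 't': array([ 0.40910811, -0.22802857,  1.70568403])}
top {'intrinsics': array([[421.84286447,   0. 
[... 226 characters left out ...]
41, -0.03064538, -0.15295156],
       [ 0.1536971 , -0.02364808, -0.98783499]]), 't': array([-0.12633305,  0.64023927,  0.98426613])}
wrist {'intrinsics': array([[329.17307734,   0.        , 321.62316243],
       [  0.        , 329.17307734, 202.08321559],
       [  0.        ,   0.        ,   1.        ]]), 'k1': -0.003929638165494268, 'tool_from_camera': array([[ 9.99999916e-01, -3.80466727e-04, -1.55537246e-04,
        -1.41597445e-03],
       [ 4.07507698e-04,  9.67146398e-01,  2.54219744e-01,
        -6.76486575e-02],
       [ 5.37051338e-05, -2.54219785e-01,  9.67146472e-01,
        -1.59387580e-01],
       [ 0.00000000e+00,  0.00000000e+00,  0.00000000e+00,
         1.00000000e+00]])}
```

View pics/scene0.png

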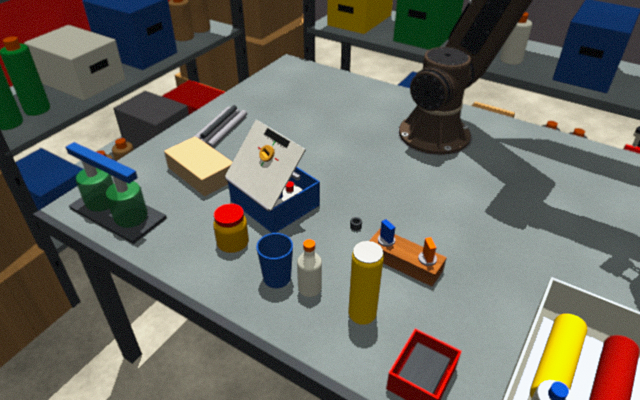

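View pics/top0.png

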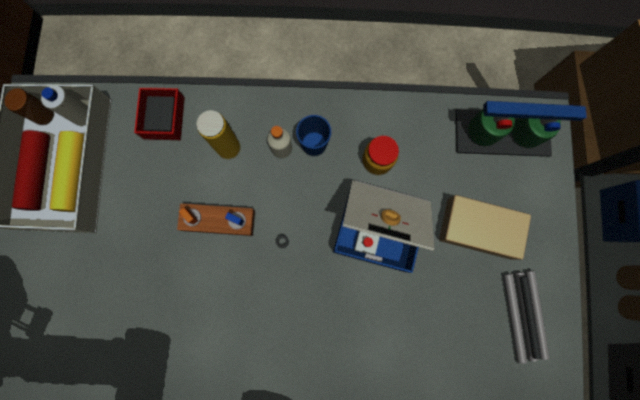

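View pics/wrist0.png

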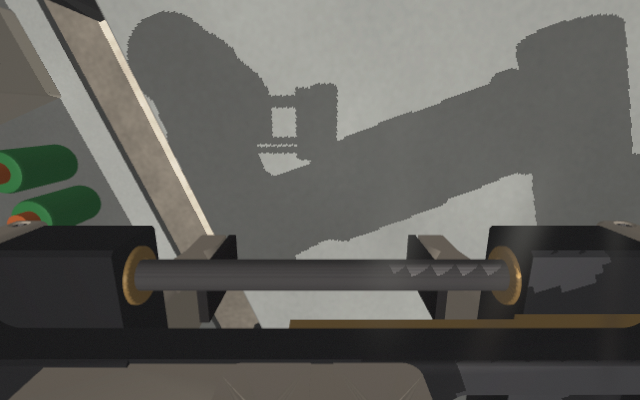

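```bash
cat > h.py <<'E'
from station import arm, grab_frame, camera_params
import cv2, numpy as np
from scipy.spatial.transform import Rotation as Ro
from scipy.optimize import least_squares
def tool(s=None):
    s=s or arm.get_state(); T=np.eye(4)
    T[:3,:3]=Ro.from_euler('xyz',s['ee_rot']).as_matrix(); T[:3,3]=s['eef_pos']; return T
def ext(n,T=None):
    p=camera_params(n); K=p['intrinsics']
    if n=='wrist':
        M=np.linalg.inv(T@p['tool_from_camera']); R,t=M[:3,:3],M[:3,3]
    else: R,t=p['R'],p['t']
    return K,p['k1'],R,t
def proj(c,X):
    K,k,R,t=c; Xc=np.atleast_2d(X)@R.T+t; a=Xc[:,:2]/Xc[:,2:]
    a=a*(1+k*(a**2).sum(1,keepdims=True)); return a@K[:2,:2].T+K[:2,2]
def ray(c,uv):
    K,k,R,t=c; d=(np.array(uv,float)-K[:2,2])/K[0,0]; a=d.copy()
    for _ in range(20): a=d/(1+k*(a@a))
    v=R.T@np.array([*a,1]); return -R.T@t, v/np.linalg.norm(v)
def onz(c,uv,z):
    o,v=ray(c,uv); return o+v*(z-o[2])/v[2]
def tri(*obs):
    A=np.zeros((3,3));b=np.zeros(3);rs=[ray(c,uv) for c,uv in obs]
    for o,v in rs: P=np.eye(3)-np.outer(v,v);A+=P;b+=P@o
    X=np.linalg.solve(A,b); return X,[np.linalg.norm((np.eye(3)-np.outer(v,v))@(X-o)) for o,v in rs]
def crop(im,u0,v0,u1,v1,s,fn):
    cv2.imwrite(fn,cv2.resize(im[v0:v1,u0:u1],None,fx=s,fy=s,interpolation=cv2.INTER_CUBIC))
E
python3 - <<'E'
from h import *
s=cv2.imread('pics/scene0.png');t=cv2.imread('pics/top0.png')
crop(s,200,110,340,240,5,'pics/s_box.png');crop(s,340,200,460,300,6,'pics/s_st.png')
crop(t,320,160,450,290,4,'pics/t_box.png');crop(t,160,180,300,260,5,'pics/t_st.png')
E
```

```text
(no output)
```

View pics/s_box.png

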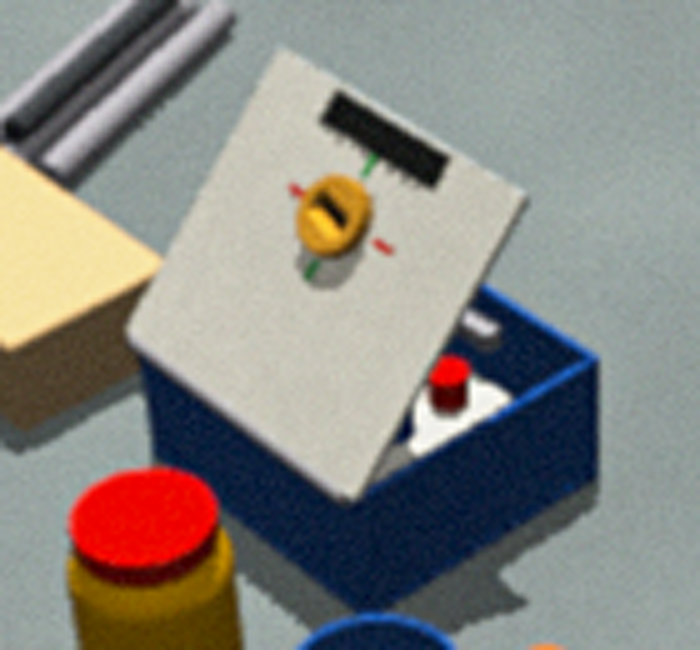

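View pics/s_st.png

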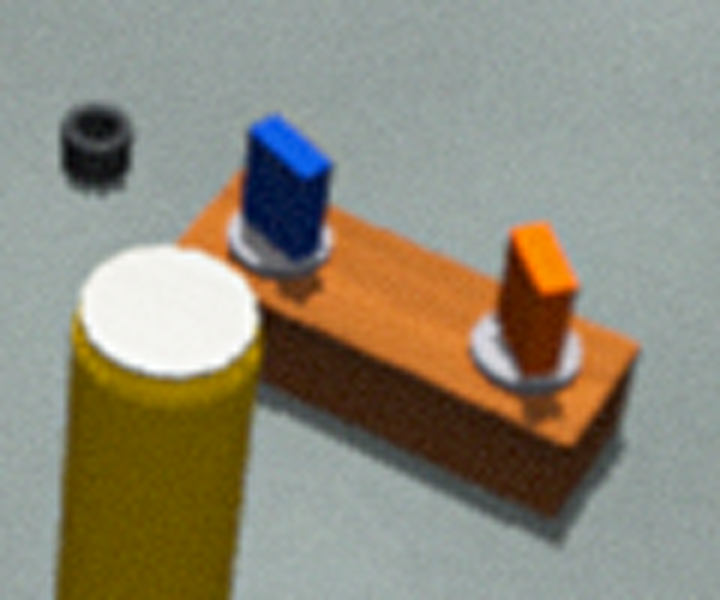

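View pics/t_box.png

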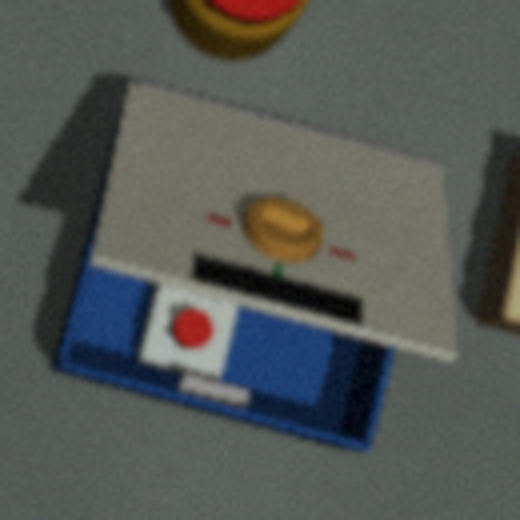

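View pics/t_st.png

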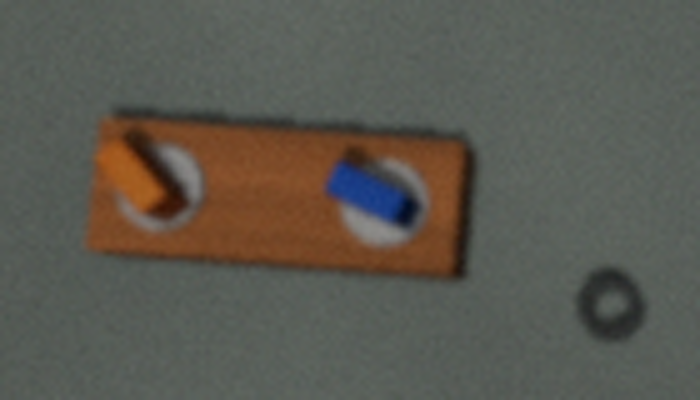

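```bash
cat > fit1.py <<'E'
from h import *
cs,ct=ext('scene'),ext('top')
S=lambda u,v:(200+(u+.5)/5-.5,110+(v+.5)/5-.5)
T=lambda u,v:(320+(u+.5)/4-.5,160+(v+.5)/4-.5)
# cover pts in cover frame (-y is right in top)
pts=[((-.175,.097,.006),S(525,197),T(93,262)),((-.175,-.097,.006),S(282,48),T(457,350)),
((0,.097,.006),S(352,495),T(130,83)),((0,-.097,.006),S(130,330),T(443,165)),
((-.172,.045,.008),S(448,156),T(194,277)),((-.172,-.045,.008),S(333,92),T(361,320)),
((-.152,.045,.008),S(436,188),T(196,255)),((-.152,-.045,.008),S(321,122),T(360,298))]
P=np.array([p[0] for p in pts]);U=np.array([p[1] for p in pts]);V=np.array([p[2] for p in pts])
def W(p,X): return Ro.from_euler('ZY',[p[3],p[4]]).apply(X)+p[:3]
def f(p): 
    X=W(p,P); return np.r_[(proj(cs,X)-U).ravel(),(proj(ct,X)-V).ravel()]
r=least_squares(f,[.7,-.2,.085,0,.8],loss='soft_l1')
print(r.x); print(f(r.x).reshape(2,-1,2).round(1))
S=lambda u,v:(340+(u+.5)/6-.5,200+(v+.5)/6-.5)
T=lambda u,v:(160+(u+.5)/5-.5,180+(v+.5)/5-.5)
for nm,s4,t4 in [('o',[(511,230),(545,222),(579,288),(546,294)],[(168,195),(150,213),(97,160),(120,140)]),('b',[(250,128),(272,116),(331,163),(309,178)],[(416,197),(407,223),(328,188),(341,163)])]:
    a=np.array([S(*x) for x in s4]);b=np.array([T(*x) for x in t4])
    print(nm,'topcentre tri',tri((cs,a.mean(0)),(ct,b.mean(0))))
    for q,(o) in [(a,cs),(b,ct)]:
        w=np.array([onz(o,x,.12) for x in q]); print(w.round(4).tolist())
# stand top corners
for n,c,l in [('s',cs,[S(x,y) for x,y in[(640,347),(572,443)]]),('t',ct,[T(x,y) for x,y in [(100,118),(467,138),(460,275),(88,250)]])]:
    print(n,[onz(c,x,.045).round(4).tolist() for x in l])
print('coupling',onz(ct,T(611,300),.022))
E
python3 fit1.py
```

```text
[ 0.65142311 -0.25885034  0.08422981 -0.23165839  0.81395446]
[[[ 0.3 -0.5]
  [-0.7 -0.1]
  [ 0.7  1. ]
  [-1.1  0.2]
  [ 0.5  0.1]
  [ 0.6 -0.8]
  [-0.9  0.7]
  [-0.7 -0.1]]

 [[-0.2 -1. ]
  [ 0.3  1.2]
  [-0.3 -0.2]
  [-0.1  0.1]
  [-0.4  0.1]
  [ 0.2  0.6]
  [-0.2 -0.2]
  [ 0.4  0.1]]]
o topcentre tri (array([0.58125523, 0.21954906, 0.09714443]), [np.float64(0.0008883131377623081), np.float64(0.0008883131377621949)])
[[0.5966, 0.2096, 0.12], [0.5857, 0.2187, 0.12], [0.6115, 0.2432, 0.12], [0.6209, 0.2341, 0.12]]
[[0.5717, 0.1954, 0.12], [0.5632, 0.203, 0.12], [0.5866, 0.2291, 0.12], [0.5961, 0.2192, 0.12]]
b topcentre tri (array([0.57714227, 0.1080601 , 0.09708358]), [np.float64(0.0015270741473730198), np.float64(0.0015270741473730617)])
[[0.5987, 0.1006, 0.12], [0.5878, 0.1047, 0.12], [0.5997, 0.1361, 0.12], [0.6119, 0.1327, 0.12]]
[[0.5743, 0.0826, 0.12], [0.5624, 0.0861, 0.12], [0.5772, 0.1228, 0.12], [0.5887, 0.1176, 0.12]]
s [[0.5538, 0.2572, 0.045], [0.6155, 0.2542, 0.045]]
t [[0.6154, 0.2538, 0.045], [0.6112, 0.0723, 0.045], [0.5441, 0.0722, 0.045], [0.5504, 0.2547, 0.045]]
coupling [5.35280839e-01 2.30485656e-04 2.20000000e-02]
```

```bash
python3 -m handwheel '[[[0.0876,0.087,-0.132,-0.02,0],[0.0876,0.173,-0.263,-0.034,0],[0.0876,0.26,-0.395,-0.034,0],[0.0876,0.26,-0.395,-0.034,0],[0.0876,0.26,-0.395,-0.034,0],[0.0876,0.26,-0.395,-0.034,0],[0.0876,0.26,-0.395,-0.034,0],[0.0876,0.26,-0.395,-0.034,0],[0.0876,0.26,-0.395,-0.034,0],[0.0876,0.26,-0.395,-0.034,0],[0.0876,0.26,-0.395,-0.034,0],[0.0876,0.26,-0.395,-0.034,0],[0.0876,0.26,-0.395,-0.034,0],[0.0876,0.26,-0.395,-0.034,0],[0.0876,0.26,-0.395,-0.034,0],[0.0876,0.26,-0.395,-0.034,0]]]' 40
cat > shot.py <<'E'
import sys
from h import *
s=arm.get_state(); im=grab_frame('wrist'); n=sys.argv[1]
cv2.imwrite(f'pics/{n}.png',im); np.save(f'pics/{n}.npy',tool(s)); print(s['t'],s['eef_pos'],s['ee_rot'],s['q'])
E
python3 shot.py w1
```

```text
t: 1.48
eef_pos: [0.5194, 0.2409, 0.26]
ee_rot: [3.141, -0.001, -1.947]
force: [-0.1, -0.1, 0.0]
width: 0.0877
1.4833 [0.5193696  0.24087079 0.26003145] [ 3.14143685e+00 -1.47431160e-03 -1.94680965e+00] [ 7.76194881e-01  1.71142371e-01 -1.66621010e-01  4.84033722e-04
 -1.23444334e+00  4.18427931e-01]
```

View pics/w1.png

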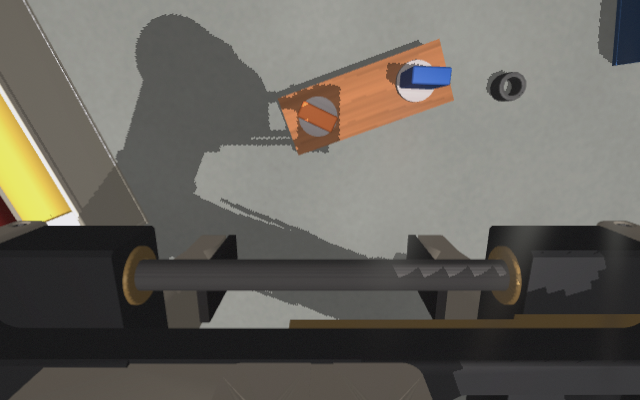

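Run:
```python
from h import *
crop(cv2.imread('pics/w1.png'),260,30,470,170,3.8,'pics/w1c.png')
```

```text
(no output)
```

View pics/w1c.png

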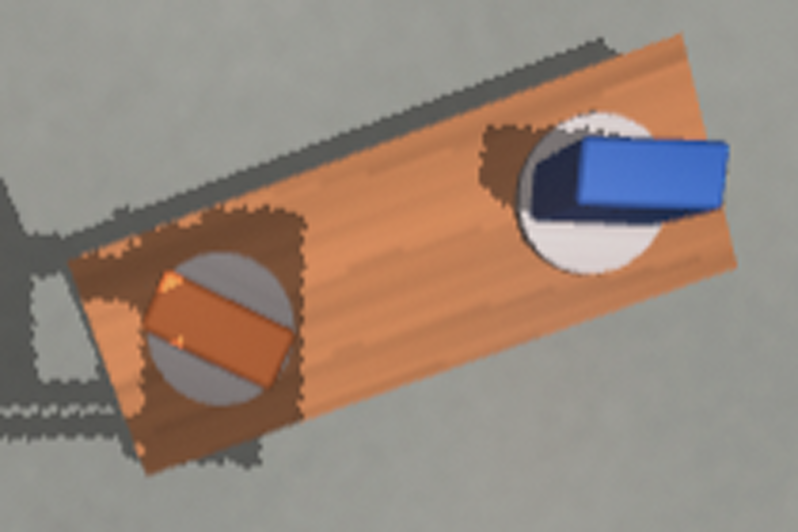

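```bash
cat > fit2.py <<'E'
from h import *
cs,ct=ext('scene'),ext('top'); cw=ext('wrist',np.load('pics/w1.npy'))
C=lambda u,v:np.array((260+(u+.5)/3.8-.5,30+(v+.5)/3.8-.5))
S=lambda u,v:np.array((340+(u+.5)/6-.5,200+(v+.5)/6-.5))
T=lambda u,v:np.array((160+(u+.5)/5-.5,180+(v+.5)/5-.5))
k=[C(*x) for x in [(170,270),(295,333),(270,388),(145,322)]]
km=np.mean(k,0)
sm=np.mean([S(*x) for x in [(511,230),(545,222),(579,288),(546,294)]],0);tm=np.mean([T(*x) for x in [(168,195),(150,213),(97,160),(120,140)]],0)
print('w+s',tri((cw,km),(cs,sm)));print('w+t',tri((cw,km),(ct,tm)));print('all',tri((cw,km),(cs,sm),(ct,tm)))
w=np.array([onz(cw,x,.101) for x in k]);print(w.round(4),w.mean(0))
d=w[1]+w[2]-w[0]-w[3];print('yaw',np.arctan2(d[1],d[0]),np.linalg.norm(d)/2)
d=w[1]+w[0]-w[2]-w[3];print('yaw y',np.arctan2(d[1],d[0]),np.linalg.norm(d)/2)
print('collar',onz(cw,C(221,329),.051))
c=[onz(cw,C(*x),.045) for x in [(70,263),(683,33),(738,267),(147,474)]];print('stand',np.round(c,4),np.mean(c,0))
m=np.mean(c,0);d=c[0]-c[1]+c[3]-c[2];d/=np.linalg.norm(d);print('pocket',m+.055*d)
E
python3 fit2.py
```

```text
w+s (array([0.58372879, 0.22098072, 0.10014892]), [np.float64(0.00011307017843882311), np.float64(0.00011307017843876669)])
w+t (array([0.58314672, 0.22120186, 0.08845012]), [np.float64(0.0006762734819077864), np.float64(0.0006762734819076883)])
all (array([0.58238676, 0.22004871, 0.09775999]), [np.float64(0.0016187411324572545), np.float64(0.0009405350735019034), np.float64(0.001638631578945551)])
[[0.601  0.2271 0.101 ]
 [0.5759 0.2041 0.101 ]
 [0.5658 0.2146 0.101 ]
 [0.5919 0.2375 0.101 ]] [0.58365178 0.22081695 0.101     ]
yaw -2.4112374541890476 0.03437878416630499
yaw y -0.8281293118288179 0.014185827816319815
collar [0.58359115 0.22119399 0.051     ]
stand [[0.6165 0.2546 0.045 ]
 [0.6101 0.0743 0.045 ]
 [0.5452 0.0771 0.045 ]
 [0.5528 0.2573 0.045 ]] [0.58113903 0.16583398 0.045     ]
pocket [0.58327986 0.2207923  0.045     ]
```

```bash
python3 -m handwheel '[[[0.0,0.143,-0.072,-0.01,-3],[0.0,0.286,-0.145,-0.01,-6],[0.0,0.429,-0.217,-0.01,-8.2],[0.0,0.429,-0.217,-0.01,-8.2],[0.0,0.429,-0.217,-0.01,-8.2],[0.0,0.429,-0.217,-0.01,-8.2],[0.0,0.429,-0.217,-0.01,-8.2],[0.0,0.429,-0.217,-0.01,-8.2],[0.0,0.429,-0.217,-0.01,-8.2],[0.0,0.429,-0.217,-0.01,-8.2],[0.0,0.429,-0.217,-0.01,-8.2],[0.0,0.429,-0.217,-0.01,-8.2],[0.0,0.429,-0.217,-0.01,-8.2],[0.0,0.429,-0.217,-0.01,-8.2],[0.0,0.429,-0.217,-0.01,-8.2],[0.0,0.429,-0.217,-0.01,-8.2]]]' 40
python3 shot.py w2
python3 - <<'E'
from h import *
im=grab_frame('scene');crop(im,180,60,380,240,3.5,'pics/s2.png')
E
```

```text
t: 2.87
eef_pos: [0.5641, -0.2363, 0.2708]
ee_rot: [3.141, -0.001, -1.802]
force: [0.4, 0.7, -0.2]
width: 0.0008
2.8667 [ 0.56405112 -0.2363172   0.2707691 ] [ 3.14141715e+00 -1.23236168e-03 -1.80155649e+00] [-7.69618946e-02  2.30408086e-01 -6.71477992e-02  1.24553118e-03
 -1.27360288e+00  1.41663300e+00]
```

View pics/s2.png

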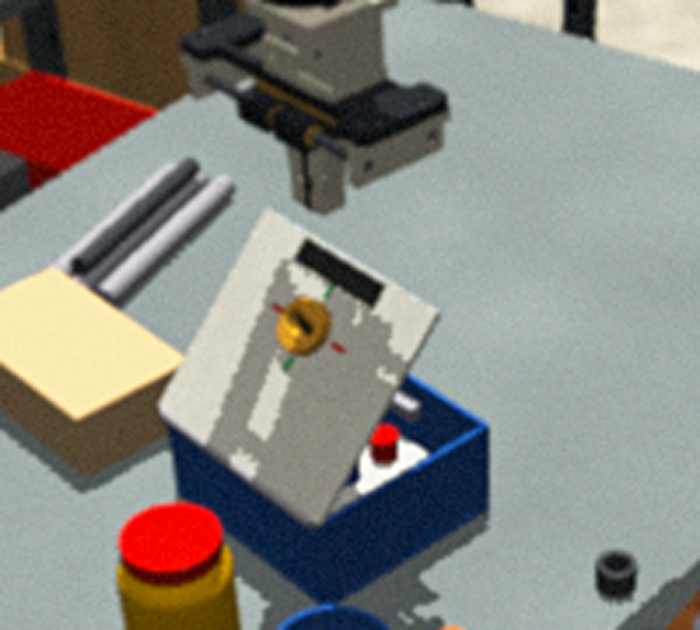

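View pics/w2.png

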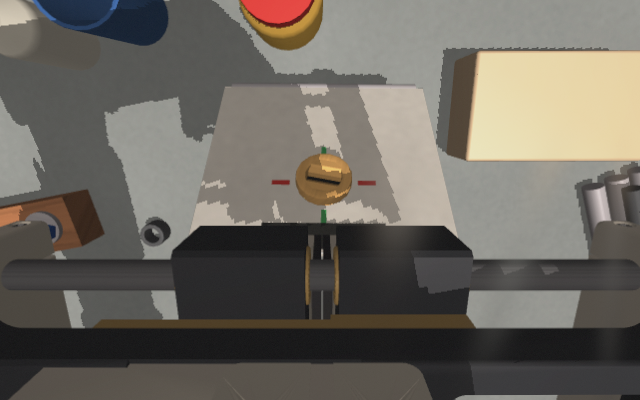

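```bash
python3 -m handwheel '[[[0,0.0015,0.0,0.03,0],[0,0.0015,0.003,0.0565,0],[0,0.0015,0.009,0.062,0],[0,0.0015,0.0155,0.0674,0],[0,0.0015,0.024,0.077,0],[0,0.0015,0.032,0.086,0],[0,0.0015,0.032,0.086,0]]]' 40
python3 - <<'E'
from h import *
im=grab_frame('scene');crop(im,180,60,380,240,3.5,'pics/s3.png')
E
```

```text
t: 3.55
eef_pos: [0.5315, -0.2299, 0.1854]
ee_rot: [-3.141, -0.001, -1.801]
force: [-0.4, 0.8, 0.0]
width: 0.0005
```

View pics/s3.png

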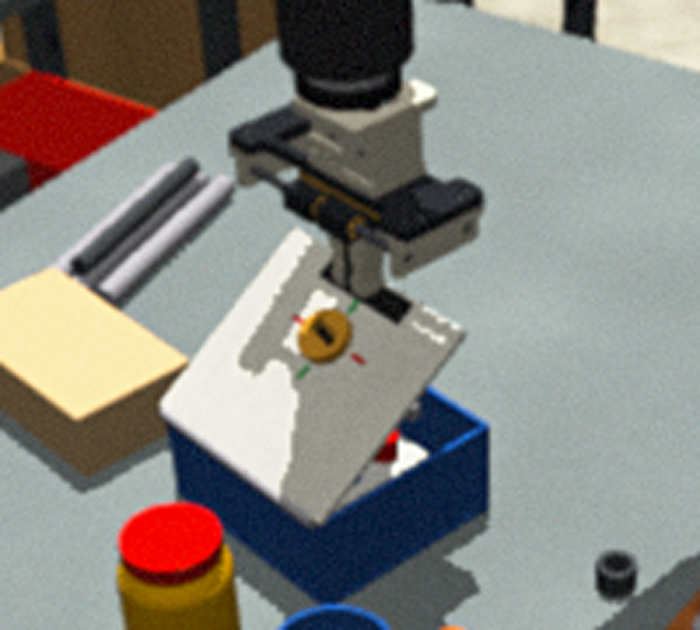

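```bash
python3 -m handwheel '[[[0,0,0.007,0.010,0],[0,0,0.0134,0.0208,0],[0,0,0.019,0.032,0],[0,0,0.0235,0.0434,0],[0,0,0.027,0.055,0],[0,0,0.030,0.067,0],[0,0,0.032,0.079,0],[0,0,0.033,0.088,0],[0,0,0.033,0.092,0],[0,0,0.033,0.093,0],[0,0,0.033,0.093,0]]]' 40
python3 - <<'E'
from h import *
im=grab_frame('scene');crop(im,180,60,380,240,3.5,'pics/s4.png')
E
```

```text
t: 4.52
eef_pos: [0.5005, -0.2229, 0.0936]
ee_rot: [-3.141, -0.002, -1.8]
force: [0.4, -1.1, -0.4]
width: 0.0005
```

View pics/s4.png

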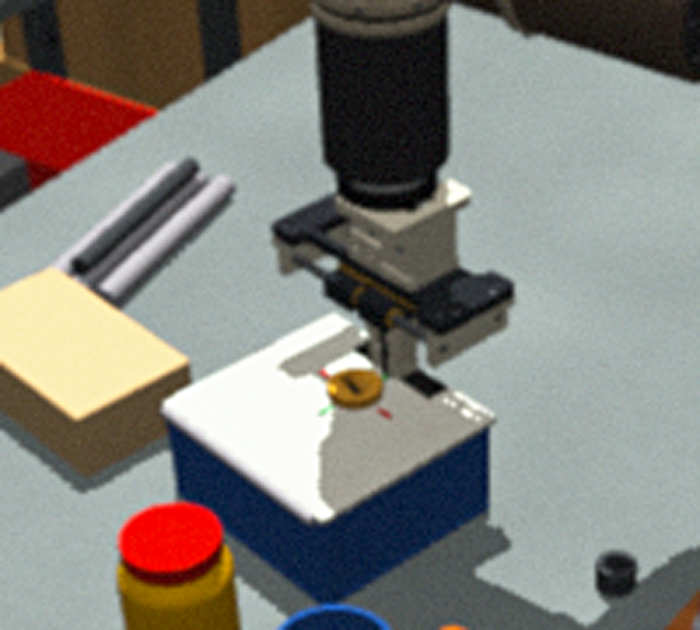

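```bash
python3 -m handwheel '[[[0,0,0.003,0.001,0],[0,0,0.003,0.002,0],[0,0,0.003,0.003,0],[0,0,0.003,0.003,0]]]' 40
```

```text
t: 4.9
eef_pos: [0.4987, -0.2225, 0.0931]
ee_rot: [-3.138, -0.002, -1.799]
force: [-5.0, 3.2, 18.3]
width: 0.0007
```

```bash
python3 -m handwheel '[[[0,0,0,-0.03,0],[0,0,0.01,-0.07,0],[0,0,0.02,-0.11,0],[0,0,0.02,-0.15,0],[0,0,0.02,-0.15,0],[0,0,0.02,-0.15,0]]]' 40
python3 shot.py w3;python3 - <<'E'
from h import *
crop(cv2.imread('pics/w3.png'),180,20,480,240,2.6,'pics/w3c.png')
E
```

```text
t: 5.4
eef_pos: [0.4799, -0.2177, 0.2463]
ee_rot: [-3.131, -0.001, -1.799]
force: [-0.0, 0.3, -1.1]
width: 0.0003
5.4 [ 0.47989775 -0.21771898  0.2463369 ] [-3.13107965e+00 -1.03259697e-03 -1.79921037e+00] [-0.05117888  0.09422645 -0.29035002  0.00310896 -1.17605528  1.39238556]
```

View pics/w3c.png

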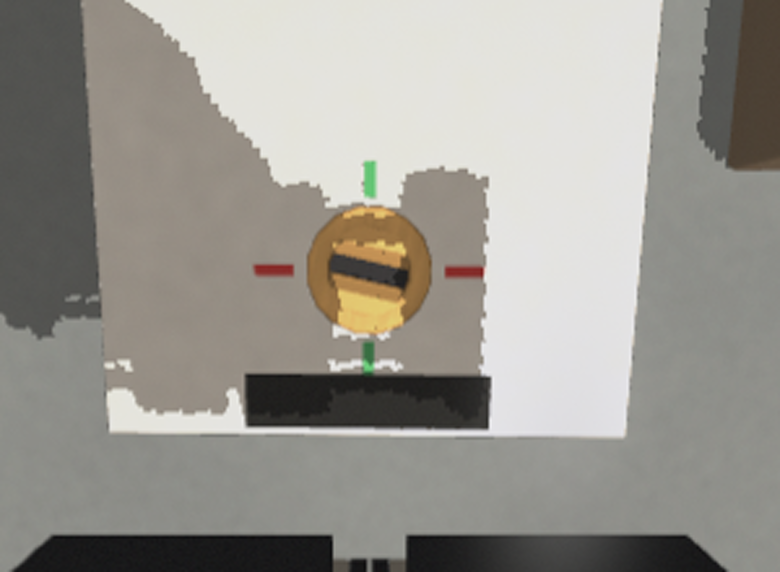

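Run:
```python
from h import *
cw=ext('wrist',np.load('pics/w3.npy'))
C=lambda u,v:np.array((180+(u+.5)/2.6-.5,20+(v+.5)/2.6-.5))
g=lambda u,v,z:onz(cw,C(u,v),z)
def a(p,q): d=q-p; return np.arctan2(d[1],d[0]),np.linalg.norm(d)
print('drum',g(369,270,.102),'slot',g(369,271,.091))
print('slot dir',a(g(332,263,.094),g(408,279,.094)))
print('red',a(g(273,270,.091),g(465,272,.091)),'mid',(g(273,270,.091)+g(465,272,.091))/2)
print('green',a(g(370,180,.091),g(369,358,.091)))
print('edge',a(g(110,432,.091),g(626,437,.091)),'mid',(g(110,432,.091)+g(626,437,.091))/2)
print('strip',a(g(246,375,.093),g(490,377,.093)),(g(246,375,.093)+g(490,428,.093))/2)
ex=np.array([np.cos(-.2317),np.sin(-.2317)]);h=np.array([.6514,-.2589]);print('fit slot',h-.115*ex,'edge',h-.175*ex,h-.162*ex)
```

```text
drum [ 0.54104827 -0.23054603  0.102     ] slot [ 0.54057468 -0.23044696  0.091     ]
slot dir (np.float64(-2.0017563408747474), np.float64(0.02756471342138063))
red (np.float64(-1.8097711732582462), np.float64(0.06887619994131937)) mid [ 0.54057494 -0.23046069  0.091     ]
green (np.float64(2.9071326721331343), np.float64(0.062125380113187544))
edge (np.float64(-1.8097011738654036), np.float64(0.19392016600863937)) mid [ 0.48241983 -0.21661957  0.091     ]
strip (np.float64(-1.8079699233675606), np.float64(0.08957159267408694)) [ 0.49479339 -0.21976166  0.093     ]
fit slot [ 0.5394731  -0.23249227] edge [ 0.48107645 -0.21871433] [ 0.49372906 -0.22169955]
```

```bash
python3 -m handwheel '[[[0.0876,-0.04,0,0,3],[0.0876,-0.15,-0.001,0.02,12],[0.0876,-0.3,-0.001,0.04,24],[0.0876,-0.451,-0.002,0.086,34.8],[0.0876,-0.451,-0.002,0.086,34.8],[0.0876,-0.451,-0.002,0.086,34.8],[0.0876,-0.451,-0.002,0.086,34.8],[0.0876,-0.451,-0.002,0.086,34.8],[0.0876,-0.451,-0.002,0.086,34.8],[0.0876,-0.451,-0.002,0.086,34.8],[0.0876,-0.451,-0.002,0.086,34.8],[0.0876,-0.451,-0.002,0.086,34.8],[0.0876,-0.451,-0.002,0.086,34.8],[0.0876,-0.451,-0.002,0.086,34.8],[0.0876,-0.451,-0.002,0.086,34.8],[0.0876,-0.451,-0.002,0.086,34.8]]]' 45
python3 shot.py w4
python3 - <<'E'
from h import *
T=tool(); print('tool coords of key grip',np.linalg.inv(T)@np.array([.5836,.2209,.076,1]), 'turn deg',np.degrees(arm.get_state()['ee_rot'][2]+2.407))
E
```

```text
t: 6.78
eef_pos: [0.5832, 0.22, 0.1574]
ee_rot: [-3.136, 0.002, -2.408]
force: [-0.7, 0.7, -0.4]
width: 0.0877
6.7833 [0.58318398 0.22001866 0.15739361] [-3.13571598e+00  2.02679121e-03 -2.40778539e+00] [ 0.67721143  0.32331895 -0.20803435  0.00668187 -1.03709684  0.0531974 ]
tool coords of key grip [-5.65185500e-04  9.75973864e-04  8.17581976e-02  1.00000000e+00] turn deg -0.056495666560121185
```

View pics/w4.png

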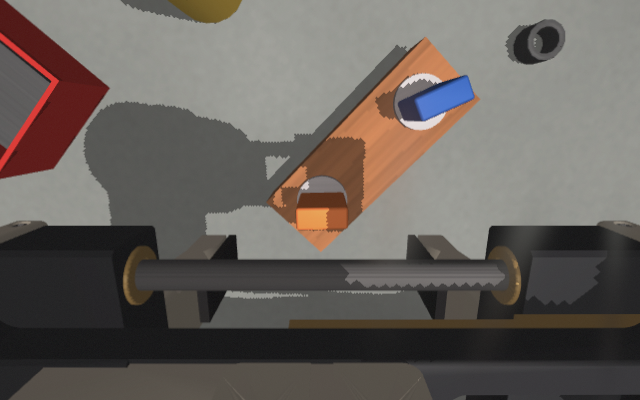

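```bash
python3 -m handwheel '[[[0.0876,0,0.001,0.03,0],[0.0876,0,0.001,0.06,0],[0.0876,0,0.001,0.085,0],[0.0876,0,0.001,0.0985,0],[0.0876,0,0.001,0.0985,0],[0.0876,0,0.001,0.0985,0]]]' 45
python3 -m handwheel '[[[0.02,0,0,0,0],[0.02,0,0,0,0],[0.02,0,0,0,0],[0.02,0,0,0,0],[0.02,0,0,0,0],[0.02,0,0,0,0],[0.02,0,0,0,0],[0.02,0,0,0,0]]]' 45
python3 - <<'E'
from h import *
print(arm.get_state()['moment'])
im=grab_frame('scene');crop(im,330,150,480,300,4,'pics/s5.png')
E
```

```text
t: 7.33
eef_pos: [0.5833, 0.2195, 0.0594]
ee_rot: [-3.135, 0.002, -2.409]
force: [0.5, -1.1, 0.6]
width: 0.0874
t: 8.0
eef_pos: [0.5832, 0.2196, 0.0594]
ee_rot: [-3.136, 0.002, -2.409]
force: [-0.0, 1.0, -0.4]
width: 0.0398
[ 0.05807578 -0.00781337  0.0087809 ]
```

View pics/s5.png

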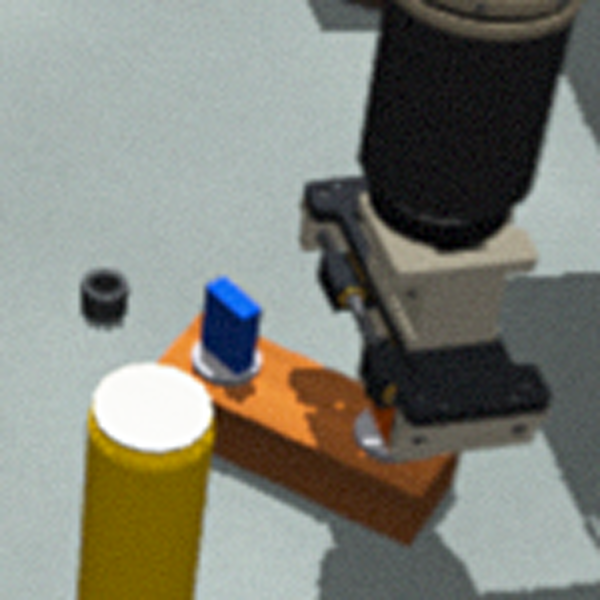

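```bash
python3 -m handwheel '[[[0.02,0,0,0,0],[0.02,0,0,0,0],[0.02,0,0,0,0],[0.02,0,0,0,0]]]' 45
```

```text
t: 8.38
eef_pos: [0.5833, 0.2196, 0.0594]
ee_rot: [-3.135, 0.002, -2.409]
force: [0.6, -0.2, 1.0]
width: 0.0355
```

```bash
python3 -m handwheel '[[[0.02,0,0,-0.01,0],[0.02,0,0,-0.03,0],[0.02,0,0,-0.06,0],[0.02,0,0,-0.1,0],[0.02,0,0,-0.14,0],[0.02,0,0,-0.16,0],[0.02,0,0,-0.16,0],[0.02,0,0,-0.16,0]]]' 50
python3 shot.py w5
python3 - <<'E'
from h import *
im=grab_frame('scene');crop(im,330,100,480,300,3,'pics/s6.png')
T=tool();g=np.array([.5402,-.2303]);T2=np.linalg.inv(T)@np.array([*g,.20,1]);print(T2,np.degrees(arm.get_state()['ee_rot'][2]+2.0))
E
```

```text
t: 9.05
eef_pos: [0.5828, 0.2205, 0.2217]
ee_rot: [-3.135, 0.005, -2.409]
force: [-0.2, -1.2, -1.5]
width: 0.0356
9.05 [0.58277631 0.22046489 0.22172503] [-3.13539389  0.00543376 -2.40876321] [ 0.67832051  0.27270014 -0.1249937   0.006408   -1.16734649  0.0519933 ]
[ 0.33192143 -0.30675093  0.02031639  1.        ] -23.430664654486932
```

View pics/s6.png

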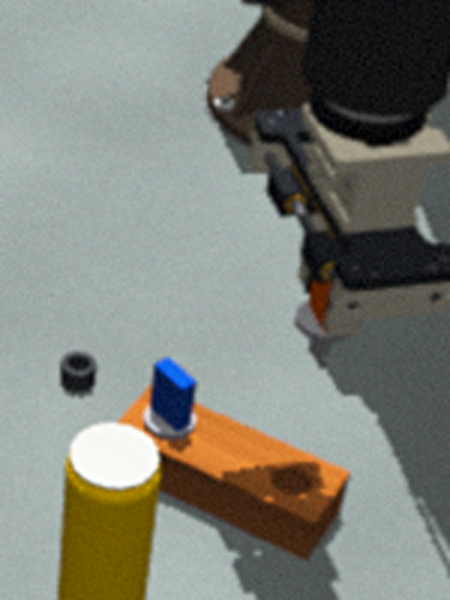

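View pics/w5.png

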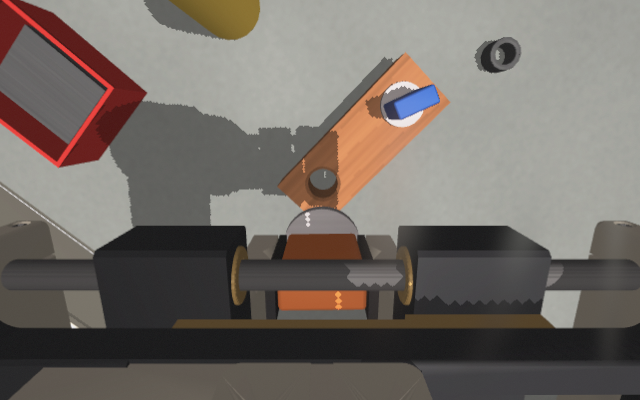

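```bash
python3 -m handwheel '[[[0.02,0.03,-0.028,0,-2],[0.02,0.09,-0.083,0,-6],[0.02,0.18,-0.166,0,-12],[0.02,0.27,-0.25,0,-18],[0.02,0.332,-0.307,0,-23.4],[0.02,0.332,-0.307,0,-23.4],[0.02,0.332,-0.307,0,-23.4],[0.02,0.332,-0.307,0,-23.4],[0.02,0.332,-0.307,0,-23.4],[0.02,0.332,-0.307,0,-23.4],[0.02,0.332,-0.307,0,-23.4],[0.02,0.332,-0.307,0,-23.4],[0.02,0.332,-0.307,0,-23.4],[0.02,0.332,-0.307,0,-23.4],[0.02,0.332,-0.307,0,-23.4],[0.02,0.332,-0.307,0,-23.4],[0.02,0.332,-0.307,0,-23.4]]]' 50
cat > chk.py <<'E'
from h import *
s=arm.get_state();T=tool(s);print(s['t'],s['eef_pos'],s['ee_rot'],s['q'][5],s['force'],s['moment'])
tip=(T@np.array([0,.0008,.0494,1]))[:3];print('tip',tip,'slot err in tool',(np.linalg.inv(T)@np.array([.5406,-.2305,.091,1]))[:3]-[0,.0008,.0494],'turn deg to -2.0',np.degrees(s['ee_rot'][2]+2.0))
E
python3 chk.py; python3 shot.py w6;python3 - <<'E'
from h import *
im=grab_frame('scene');crop(im,200,60,350,240,3.3,'pics/s7.png')
E
```

```text
t: 10.57
eef_pos: [0.5404, -0.2294, 0.2203]
ee_rot: [-3.136, -0.002, -1.999]
force: [0.4, 0.7, -1.1]
width: 0.0356
10.5667 [ 0.5404403  -0.22935825  0.22025983] [-3.13638965e+00 -1.54333434e-03 -1.99884287e+00] 1.2075958987126885 [ 0.37038445  0.65225105 -1.06813113] [ 0.00787341 -0.00291987 -0.00474298]
tip [ 0.53991467 -0.22920223  0.17085639] slot err in tool [ 0.00077296 -0.00074668  0.07986265] turn deg to -2.0 0.0662984270240589
10.5667 [ 0.5404403  -0.22935825  0.22025983] [-3.13638965e+00 -1.54333434e-03 -1.99884287e+00] [-0.066316    0.21625691 -0.20300011  0.00360317 -1.14722161  1.2075959 ]
```

View pics/s7.png

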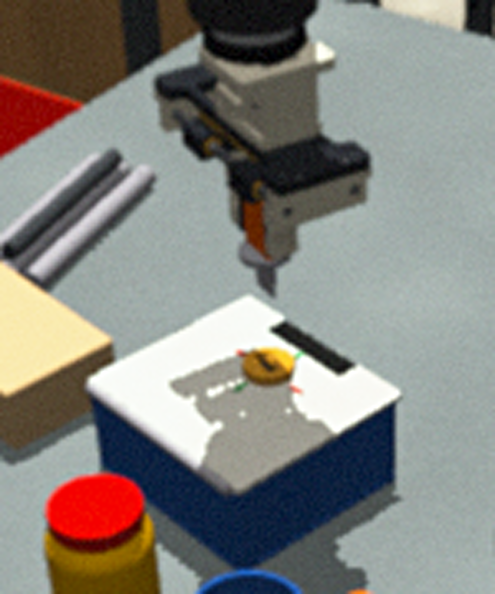

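View pics/w6.png

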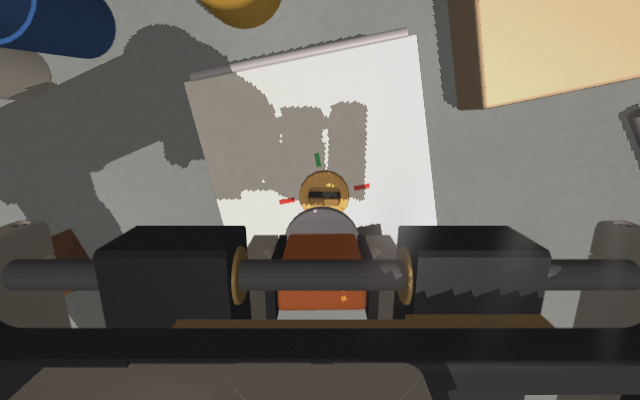

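```bash
python3 -m handwheel '[[[0.02,0.0008,-0.0007,0.02,0],[0.02,0.0008,-0.0007,0.045,0],[0.02,0.0008,-0.0007,0.058,0],[0.02,0.0008,-0.0007,0.062,0],[0.02,0.0008,-0.0007,0.062,0],[0.02,0.0008,-0.0007,0.062,0]]]' 50
python3 chk.py;python3 - <<'E'
from h import *
im=grab_frame('scene');crop(im,220,100,320,200,6,'pics/s8.png')
E
```

```text
t: 11.17
eef_pos: [0.5416, -0.2308, 0.1592]
ee_rot: [-3.135, -0.002, -1.998]
force: [0.2, -0.4, -0.4]
width: 0.0355
11.1667 [ 0.54162269 -0.23078758  0.15920568] [-3.13524809e+00 -1.61254549e-03 -1.99842828e+00] 1.2092872948081226 [ 0.24219744 -0.35471378 -0.37229876] [-0.02493312 -0.05468884  0.01098945]
tip [ 0.54114691 -0.23065829  0.10980166] slot err in tool [5.24567899e-05 6.82580132e-04 1.87978179e-02] turn deg to -2.0 0.09005303195649635
```

View pics/s8.png

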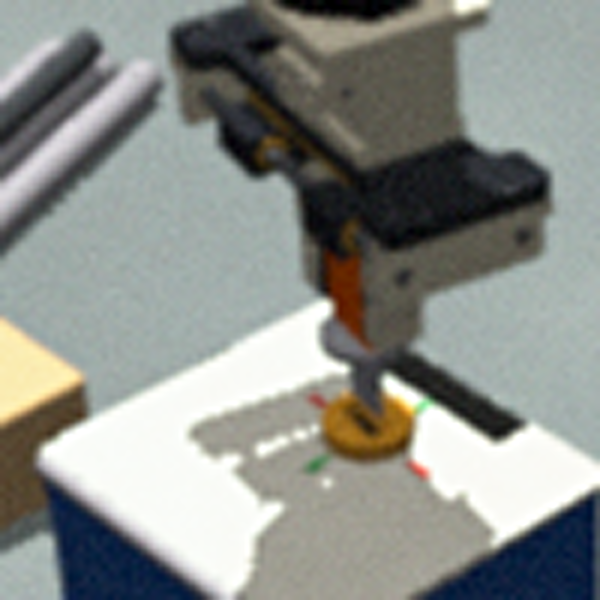

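```bash
python3 -m handwheel '[[[0.02,0,0.0005,0.004,0],[0.02,0,0.0005,0.008,0],[0.02,0,0.0005,0.011,0],[0.02,0,0.0005,0.013,0],[0.02,0,0.0005,0.015,0],[0.02,0,0.0005,0.0165,0],[0.02,0,0.0005,0.0165,0]]]' 50
python3 chk.py;python3 - <<'E'
from h import *
im=grab_frame('scene');crop(im,220,100,320,200,6,'pics/s9.png')
E
```

```text
t: 11.8
eef_pos: [0.5413, -0.2307, 0.1427]
ee_rot: [-3.135, -0.001, -1.999]
force: [-0.8, 0.2, -1.0]
width: 0.0356
11.8 [ 0.54130654 -0.23070183  0.14271058] [-3.13499413e+00 -1.41323803e-03 -1.99863379e+00] 1.2089034048500815 [-0.8107499   0.17311946 -1.01333027] [-0.00024975 -0.01097523  0.01378549]
tip [ 0.54084628 -0.23056868  0.09330642] slot err in tool [3.64305204e-05 2.67793499e-04 2.30475973e-03] turn deg to -2.0 0.07827801525129938
```

View pics/s9.png

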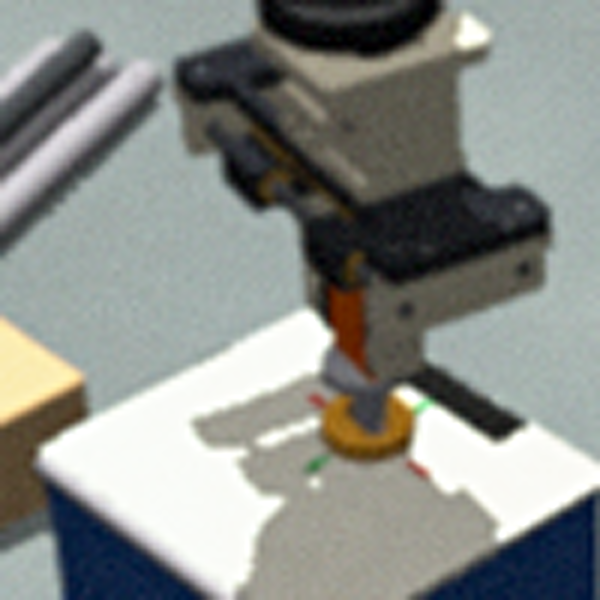

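```bash
python3 -m handwheel '[[[0.02,0,0,0.0008,3],[0.02,0,0,0.001,8],[0.02,0,0,0.001,13],[0.02,0,0,0.001,18],[0.02,0,0,0.001,23],[0.02,0,0,0.001,28],[0.02,0,0,0.001,33],[0.02,0,0,0.001,38],[0.02,0,0,0.001,40],[0.02,0,0,0.001,40]]]' 60
python3 chk.py
```

```text
t: 12.68
eef_pos: [0.5417, -0.231, 0.1421]
ee_rot: [-3.135, 0.004, -2.698]
force: [0.5, -1.1, -2.0]
width: 0.0358
12.6833 [ 0.54166792 -0.23104867  0.14205522] [-3.13484521  0.00350553 -2.69816653] 0.5092179238114428 [ 0.47208382 -1.07731666 -2.04230878] [-0.69065583 -0.28965704  0.11366884]
tip [ 0.54162414 -0.23055284  0.09265125] slot err in tool [0.00090821 0.00049823 0.00164475] turn deg to -2.0 -40.00199585126292
```

```bash
python3 -m handwheel '[[[0.02,0.0004,0.0003,0,3],[0.02,0.0006,0.0004,0,8],[0.02,0.0006,0.0004,0,13],[0.02,0.0006,0.0004,0,18],[0.02,0.0006,0.0004,0,23],[0.02,0.0006,0.0004,0,28],[0.02,0.0006,0.0004,0,33],[0.02,0.0006,0.0004,0,38],[0.02,0.0006,0.0004,0,43],[0.02,0.0006,0.0004,0,45],[0.02,0.0006,0.0004,0,45]]]' 60
python3 chk.py
```

```text
t: 13.6
eef_pos: [0.5415, -0.2318, 0.1422]
ee_rot: [-3.138, 0.009, 2.799]
force: [2.3, -4.9, -3.3]
width: 0.0358
13.6 [ 0.54151403 -0.23179397  0.14222143] [-3.13844133  0.00856348  2.7991072 ] -0.27694391688362635 [ 2.25571555 -4.85269752 -3.26909929] [-1.95090168 -0.86385544  0.0058898 ]
tip [ 0.54212889 -0.23132914  0.09282097] slot err in tool [0.00173408 0.00027323 0.00180533] turn deg to -2.0 274.9685881377204
```

```bash
python3 -m handwheel '[[[0.02,0.0008,0,0,1],[0.02,0.0015,0.0002,0,3],[0.02,0.0015,0.0002,0,5],[0.02,0.0015,0.0002,0,5],[0.02,0.0015,0.0002,0,5]]]' 60
python3 chk.py
```

```text
t: 14.02
eef_pos: [0.5409, -0.2318, 0.1425]
ee_rot: [-3.139, 0.011, 2.713]
force: [3.0, -4.3, -3.6]
width: 0.0356
14.0167 [ 0.54091014 -0.23177558  0.14252281] [-3.13881899  0.01058587  2.71267572] -0.3646786374164087 [ 3.0043713  -4.33967738 -3.62451125] [-1.867365   -1.08301043  0.07326047]
tip [ 0.54166145 -0.23139014  0.09312355] slot err in tool [0.0013579  0.00037392 0.00210827] turn deg to -2.0 270.0164290905241
```

```bash
python3 -m handwheel '[[[0.02,0.0008,0.0003,0.0003,1],[0.02,0.0012,0.0004,0.0005,2],[0.02,0.0012,0.0004,0.0005,3],[0.02,0.0012,0.0004,0.0005,4],[0.02,0.0012,0.0004,0.0005,4],[0.02,0.0012,0.0004,0.0005,4]]]' 60
python3 chk.py;python3 shot.py w7
python3 - <<'E'
from h import *
im=grab_frame('scene');crop(im,220,100,320,200,6,'pics/s10.png')
E
```

```text
t: 14.52
eef_pos: [0.5408, -0.2317, 0.1425]
ee_rot: [-3.139, 0.013, 2.643]
force: [2.5, -6.0, -4.3]
width: 0.0356
14.5167 [ 0.54082105 -0.23170398  0.14247324] [-3.13915343  0.01281466  2.64322578] -0.4359528142364401 [ 2.53944225 -6.03421408 -4.31764396] [-2.4168025  -1.1887296   0.10391393]
tip [ 0.5417019  -0.23140972  0.09307549] slot err in tool [0.00142919 0.00027739 0.00205667] turn deg to -2.0 266.0372404535892
14.5167 [ 0.54082105 -0.23170398  0.14247324] [-3.13915343  0.01281466  2.64322578] [-0.06758269  0.27821788 -0.31260572  0.00917799 -0.96936691 -0.43595281]
```

View pics/s10.png

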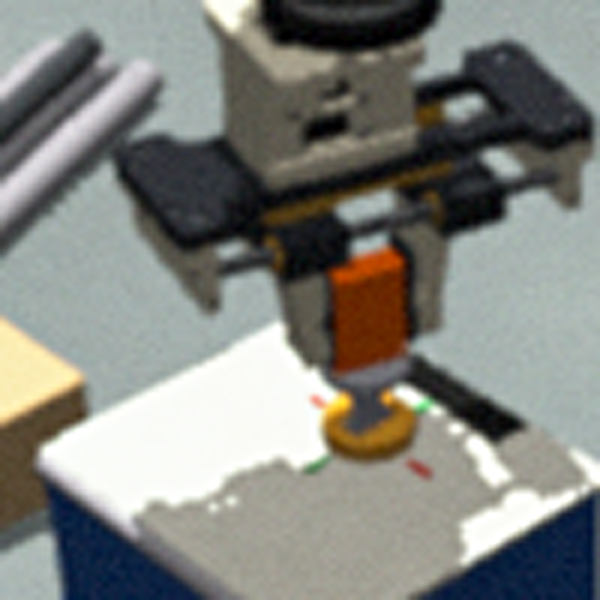

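View pics/w7.png

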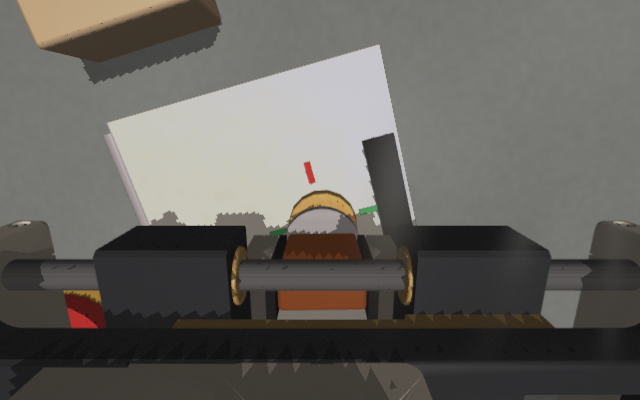

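```bash
python3 -m handwheel '[[[0.02,0,-0.0008,0,1],[0.02,0,-0.001,0,2],[0.02,0,-0.001,0,3],[0.02,0,-0.001,0,4],[0.02,0,-0.001,0,4],[0.02,0,-0.001,0,4]]]' 60
python3 chk.py
```

```text
t: 15.12
eef_pos: [0.5407, -0.2323, 0.1425]
ee_rot: [-3.141, 0.013, 2.574]
force: [4.2, 1.9, -3.5]
width: 0.0358
15.1167 [ 0.54068041 -0.23226443  0.14248967] [-3.14059213  0.01332559  2.5738018 ] -0.5039221101102277 [ 4.21696394  1.85862403 -3.46529187] [ 0.74065413 -1.54530186  0.363405  ]
tip [ 0.54163903 -0.23198563  0.09309328] slot err in tool [0.00170267 0.00069583 0.00207008] turn deg to -2.0 262.05953972162797
```

```bash
python3 -m handwheel '[[[0.02,0,0,0,1],[0.02,0,0,0,2],[0.02,0,0,0,3],[0.02,0,0,0,3],[0.02,0,0,0,3]]]' 60
python3 chk.py
```

```text
t: 15.53
eef_pos: [0.5407, -0.2322, 0.1425]
ee_rot: [-3.141, 0.013, 2.522]
force: [2.0, 0.7, -4.2]
width: 0.0355
15.5333 [ 0.5406953  -0.23222098  0.14249062] [-3.14131508  0.01334867  2.52155548] -0.5562067605312553 [ 2.00718745  0.71610094 -4.16595752] [ 0.51875345 -1.29996961  0.65760475]
tip [ 0.54168884 -0.23196422  0.0930948 ] slot err in tool [0.00176478 0.00055955 0.00207127] turn deg to -2.0 259.0660457316012
```

```bash
python3 -m handwheel '[[[0.02,0,0,0,-4],[0.02,0,0,0,-9],[0.02,0,0,0,-14],[0.02,0,0,0,-14],[0.02,0,0,0,-14]]]' 60
python3 chk.py
```

```text
t: 15.95
eef_pos: [0.54, -0.2324, 0.1425]
ee_rot: [-3.138, 0.012, 2.762]
force: [-0.5, 0.5, -1.2]
width: 0.0353
15.95 [ 0.53998724 -0.23243636  0.1424979 ] [-3.13774475  0.01189107  2.7624737 ] -0.3149141368993763 [-0.4870097   0.5239061  -1.21953919] [ 0.13612499 -0.08069951  0.02627119]
tip [ 0.54075869 -0.23208717  0.09309868] slot err in tool [0.00075974 0.00142377 0.00208433] turn deg to -2.0 272.86964304646926
```

Free of load; lift straight out, then look at the lock.

```bash
python3 -m handwheel '[[[0.02,0,0,-0.004,0],[0.02,0,0,-0.009,0],[0.02,0,0,-0.015,0],[0.02,0,0,-0.03,0],[0.02,0,0,-0.055,0],[0.02,0,0,-0.08,0],[0.02,0,0,-0.08,0],[0.02,0,0,-0.08,0]]]' 50
python3 shot.py w8
python3 - <<'E'
from h import *
im=grab_frame('scene');crop(im,200,80,330,220,4.2,'pics/s11.png')
crop(grab_frame('top'),320,160,450,290,4,'pics/t11.png')
E
```

```text
t: 16.62
eef_pos: [0.5402, -0.232, 0.2249]
ee_rot: [-3.139, 0.016, 2.762]
force: [-0.5, 0.3, -1.0]
width: 0.0355
16.6167 [ 0.54018939 -0.23197045  0.22491569] [-3.1387163   0.01590142  2.76183494] [-0.06810506  0.20769707 -0.20521559  0.00836516 -1.14364323 -0.31508686]
```

View pics/s11.png

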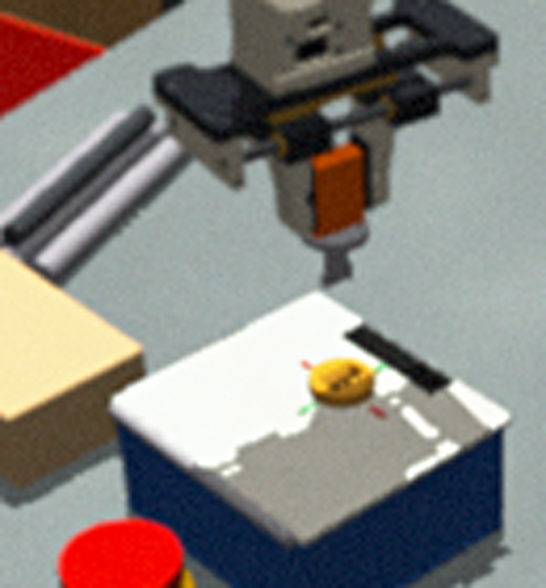

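View pics/w8.png

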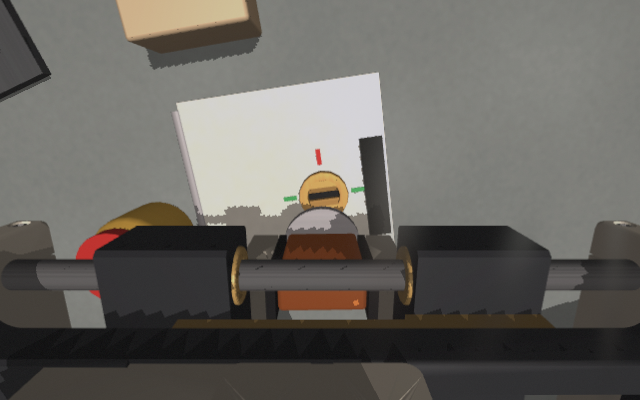

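Run:
```python
from h import *
crop(cv2.imread('pics/w8.png'),270,140,380,250,7,'pics/w8c.png')
```

```text
(no output)
```

View pics/w8c.png

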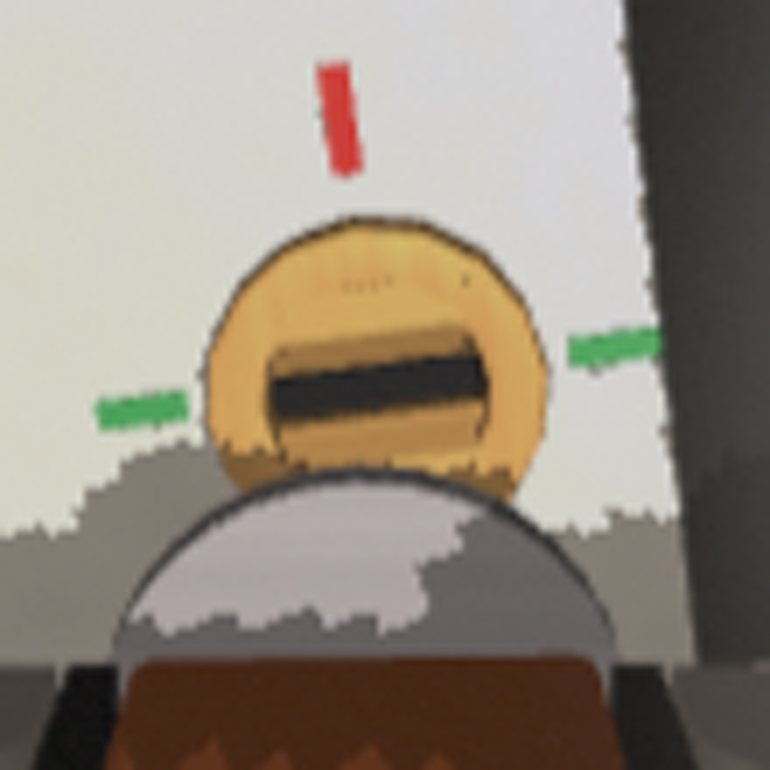

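```bash
cat > chk2.py <<'E'
from h import *
s=arm.get_state();T=tool(s);print(s['t'],s['eef_pos'],s['ee_rot'],s['force'])
print('to grasp pose, tool axes',(np.linalg.inv(T)@np.array([.5833,.2198,.0594,1]))[:3],'turn',((np.degrees(s['ee_rot'][2]+2.409)+180)%360)-180)
E
python3 chk2.py
```

```text
16.7667 [ 0.53864136 -0.23161539  0.22188554] [-3.13773509  0.01071858  2.76199088] [-0.08972053 -0.33640883 -0.96794522]
to grasp pose, tool axes [0.12752711 0.43644676 0.15944548] turn -63.72404650550652
```

```bash
python3 -m handwheel '[[[0.02,0.01,0.03,-0.003,-5],[0.02,0.03,0.1,-0.003,-12],[0.02,0.06,0.2,-0.003,-30],[0.02,0.09,0.3,-0.003,-45],[0.02,0.1275,0.4365,-0.003,-63.7],[0.02,0.1275,0.4365,-0.003,-63.7],[0.02,0.1275,0.4365,-0.003,-63.7],[0.02,0.1275,0.4365,-0.003,-63.7],[0.02,0.1275,0.4365,-0.003,-63.7],[0.02,0.1275,0.4365,-0.003,-63.7],[0.02,0.1275,0.4365,-0.003,-63.7],[0.02,0.1275,0.4365,-0.003,-63.7],[0.02,0.1275,0.4365,-0.003,-63.7],[0.02,0.1275,0.4365,-0.003,-63.7],[0.02,0.1275,0.4365,-0.003,-63.7],[0.02,0.1275,0.4365,-0.003,-63.7]]]' 50
python3 chk2.py; python3 shot.py w9
```

```text
t: 18.1
eef_pos: [0.5818, 0.2197, 0.2217]
ee_rot: [-3.13, 0.001, -2.411]
force: [-0.2, 0.8, -0.8]
width: 0.0355
18.1 [0.58182503 0.21973804 0.22165981] [-3.13030978e+00  6.73727378e-04 -2.41081976e+00] [-0.15087629  0.77049448 -0.76988683]
to grasp pose, tool axes [-0.00103038  0.00089246  0.1622608 ] turn -0.10426484333683561
18.1 [0.58182503 0.21973804 0.22165981] [-3.13030978e+00  6.73727378e-04 -2.41081976e+00] [ 0.68177538  0.27250264 -0.12784009  0.01220735 -1.16925485  0.0442293 ]
```

View pics/w9.png

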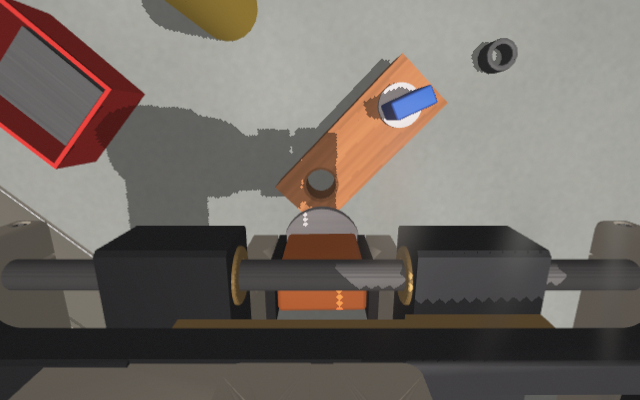

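```bash
python3 - <<'E'
from h import *
for n,u in (('w5',(322.7,181.5)),('w9',(320.8,182))):
    print(onz(ext('wrist',np.load(f'pics/{n}.npy')),u,.045))
E
python3 -m handwheel '[[[0.02,-0.001,0.0005,0.04,0],[0.02,-0.001,0.0005,0.08,0],[0.02,-0.001,0.0005,0.1,0],[0.02,-0.001,0.0005,0.11,0],[0.02,-0.001,0.0005,0.11,0],[0.02,-0.001,0.0005,0.11,0]]]' 50
python3 chk2.py
python3 - <<'E'
from h import *
im=grab_frame('scene');crop(im,350,170,470,290,5,'pics/s12.png')
E
```

```text
[0.58475148 0.2196566  0.045     ]
[0.58489701 0.21939737 0.045     ]
t: 18.65
eef_pos: [0.5841, 0.2196, 0.1129]
ee_rot: [-3.13, 0.002, -2.411]
force: [0.5, 0.2, -0.5]
width: 0.0358
18.65 [0.58406803 0.21963111 0.11286926] [-3.12963258e+00  1.86424063e-03 -2.41136504e+00] [ 0.54689352  0.17654025 -0.4803879 ]
to grasp pose, tool axes [0.00055922 0.00127756 0.05345685] turn -0.13550701689433708
```

View pics/s12.png

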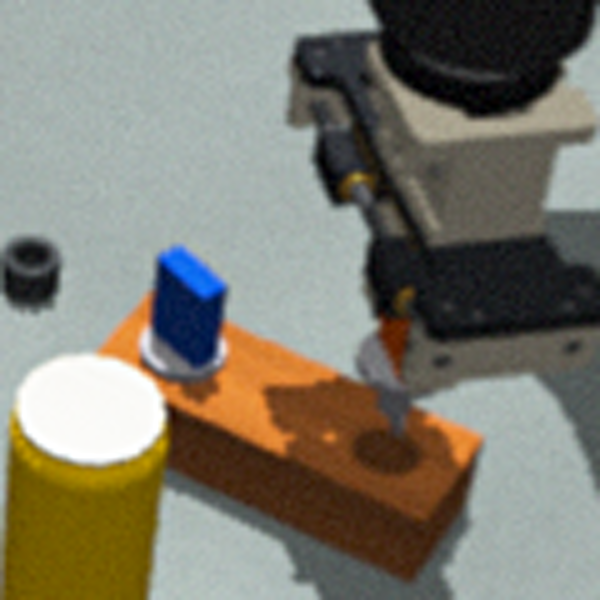

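Run:
```python
from h import *
im=grab_frame('scene');crop(im,400,200,460,275,8,'pics/s13.png')
s6=cv2.imread('pics/s7.png');
c=ext('scene');T=tool()
for off in [(0,0,-.04),(0,.0,.0),(0,0,.008-.0),(0,0,.0494)]:
    p=proj(c,(T@np.array([*off,1]))[:3])[0]; print(off,p,((p-[400,200])*8))
```

```text
(0, 0, -0.04) [433.68361876 225.5335097 ] [269.46895004 204.26807763]
(0, 0.0, 0.0) [430.90068549 238.45513885] [247.20548392 307.64111081]
(0, 0, 0.008) [430.3582568  240.97115624] [242.8660544  327.76924993]
(0, 0, 0.0494) [427.62323109 253.64464798] [220.98584873 429.15718381]
```

View pics/s13.png

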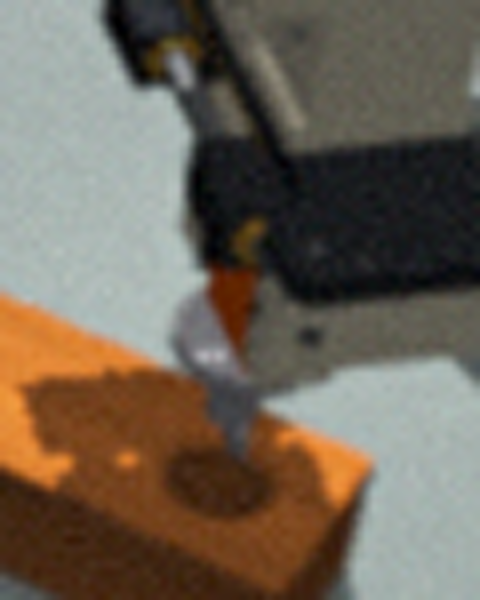

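Run:
```python
from h import *
p=camera_params('wrist');M=np.linalg.inv(p['tool_from_camera']);c=(p['intrinsics'],p['k1'],M[:3,:3],M[:3,3])
for t in (-.3,-.15,0,.15,.3):
    R=Ro.from_euler('x',t)
    pts=np.array([(0,-.021,.025),(0,-.021,.031),(-.018,-.008,-.025),(-.018,.008,-.025),(0,0,.066),(-.018,-.008,.025)])
    print(t,proj(c,R.apply(pts)+[0,.0008,-.0166]).round(0).tolist())
for n in('w5','w6','w8','w9'):
    crop(cv2.imread(f'pics/{n}.png'),230,190,410,320,2.2,f'pics/{n}k.png')
cv2.imwrite('pics/k4.png',np.vstack([np.hstack([cv2.imread(f'pics/{n}k.png') for n in r]) for r in (('w5','w6'),('w8','w9'))]))
```

```text
-0.3 [[324.0, 219.0], [323.0, 219.0], [279.0, 253.0], [279.0, 294.0], [323.0, 250.0], [291.0, 243.0]]
-0.15 [[324.0, 213.0], [324.0, 211.0], [279.0, 263.0], [279.0, 302.0], [323.0, 235.0], [291.0, 236.0]]
0 [[324.0, 207.0], [324.0, 204.0], [278.0, 273.0], [280.0, 309.0], [323.0, 221.0], [290.0, 230.0]]
0.15 [[324.0, 202.0], [324.0, 198.0], [278.0, 283.0], [281.0, 315.0], [323.0, 207.0], [290.0, 225.0]]
0.3 [[324.0, 199.0], [324.0, 193.0], [279.0, 293.0], [281.0, 319.0], [323.0, 193.0], [289.0, 220.0]]
```

View pics/k4.png

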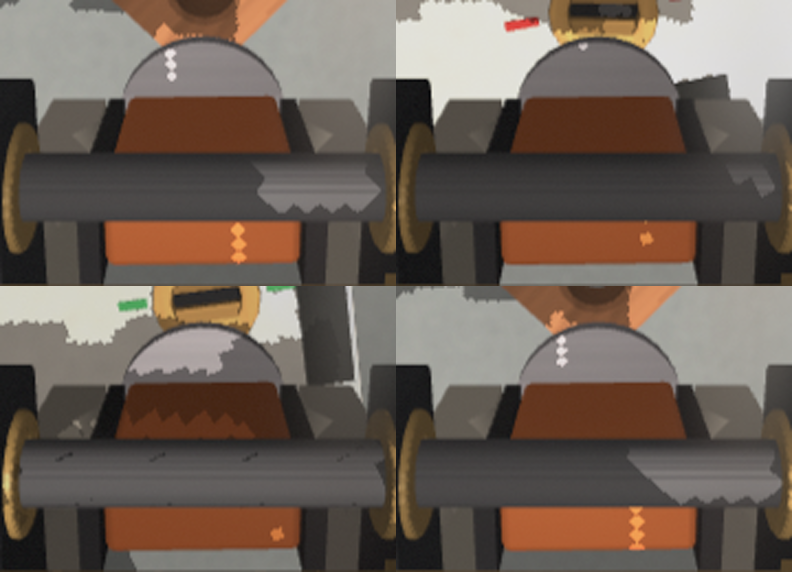

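```bash
python3 shot.py w10
python3 - <<'E'
from h import *
crop(cv2.imread('pics/w10.png'),230,150,410,320,4,'pics/w10k.png')
E
```

```text
18.75 [0.58461772 0.22040534 0.11407044] [-3.12947282  0.00436612 -2.41089864] [ 0.68008296  0.36321816 -0.26206586  0.01470912 -0.94059013  0.04194549]
```

View pics/w10k.png

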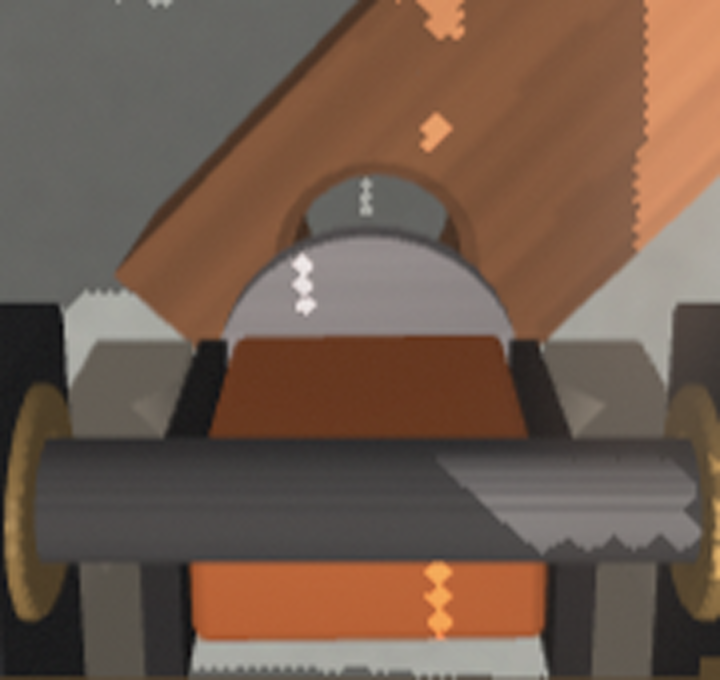

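```bash
python3 -m handwheel '[[[0.02,0.0005,0.001,0.015,0],[0.02,0.0005,0.001,0.03,0],[0.02,0.0005,0.001,0.042,0],[0.02,0.0005,0.001,0.048,0],[0.02,0.0005,0.001,0.0505,0],[0.02,0.0005,0.001,0.0505,0]]]' 50
python3 chk2.py
```

```text
t: 19.3
eef_pos: [0.584, 0.2206, 0.0634]
ee_rot: [-3.13, 0.004, -2.411]
force: [-0.8, 0.6, -0.4]
width: 0.0358
19.3 [0.58404754 0.22061432 0.06341645] [-3.129576    0.00408034 -2.41075751] [-0.79705459  0.62372402 -0.4109557 ]
to grasp pose, tool axes [ 1.11656440e-03 -5.91617993e-05  4.01292772e-03] turn -0.10069783998386583
```

```bash
python3 -m handwheel '[[[0.02,0.0005,0,0.0015,0],[0.02,0.0005,0,0.003,0],[0.02,0.0005,0,0.0037,0],[0.02,0.0005,0,0.0037,0],[0.02,0.0005,0,0.0037,0]]]' 50
python3 chk2.py
```

```text
t: 19.72
eef_pos: [0.5838, 0.2203, 0.06]
ee_rot: [-3.13, 0.004, -2.411]
force: [-0.7, 0.3, -1.2]
width: 0.0354
19.7167 [0.58383546 0.22032328 0.05996975] [-3.1295237   0.00444913 -2.41076942] [-0.73324159  0.32759628 -1.18290736]
to grasp pose, tool axes [ 7.50522996e-04 -2.53982741e-05  5.66763113e-04] turn -0.10138022568978045
```

Within 0.6 mm of seating; let go.

```bash
python3 -m handwheel '[[[0.04,0,0,0,0],[0.05,0,0,0,0],[0.0876,0,0,0,0],[0.0876,0,0,0,0],[0.0876,0,0,0,0],[0.0876,0,0,0,0],[0.0876,0,0,0,0],[0.0876,0,0,0,0],[0.0876,0,0,0,0],[0.0876,0,0,0,0]]]' 50
python3 -m handwheel '[[[0.0876,0,0,-0.02,0],[0.0876,0,0,-0.05,0],[0.0876,0,0,-0.09,0],[0.0876,0,0.02,-0.13,0],[0.0876,0,0.06,-0.17,0],[0.0876,0,0.06,-0.2,0],[0.0876,0,0.06,-0.2,0],[0.0876,0,0.06,-0.2,0],[0.0876,0,0.06,-0.2,0]]]' 50
python3 shot.py w11
python3 - <<'E'
from h import *
crop(cv2.imread('pics/w11.png'),220,60,480,240,3,'pics/w11c.png')
cv2.imwrite('pics/s14.png',grab_frame('scene'));cv2.imwrite('pics/t14.png',grab_frame('top'))
crop(cv2.imread('pics/t14.png'),320,160,450,290,4,'pics/t14c.png')
crop(cv2.imread('pics/s14.png'),340,200,460,300,6,'pics/s14c.png')
E
```

```text
t: 20.55
eef_pos: [0.5838, 0.2203, 0.0599]
ee_rot: [-3.129, 0.004, -2.411]
force: [0.1, -0.3, 0.5]
width: 0.087
t: 21.3
eef_pos: [0.5412, 0.2665, 0.2597]
ee_rot: [-3.13, 0.006, -2.41]
force: [0.0, 0.1, -0.7]
width: 0.0877
21.3 [0.54124865 0.26646862 0.25968745] [-3.12993042  0.00559495 -2.41028792] [ 0.78891767  0.21688079 -0.1146749   0.01267575 -1.23435155 -0.06180105]
```

View pics/w11c.png

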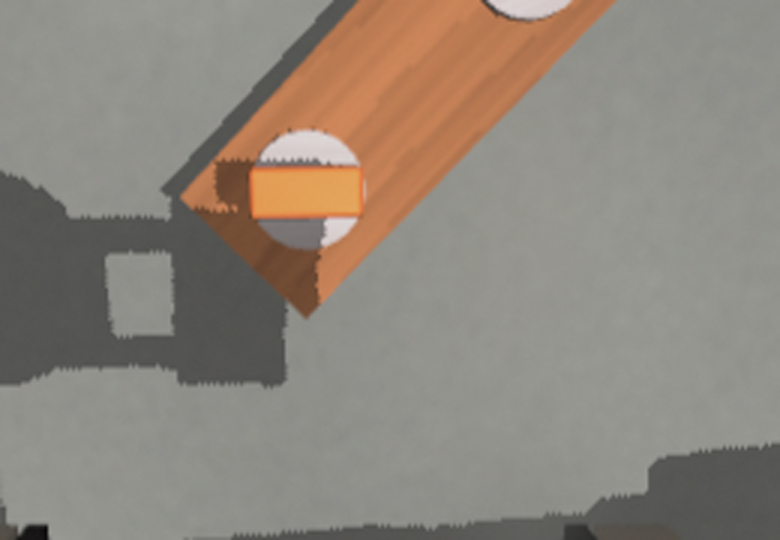

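View pics/s14c.png

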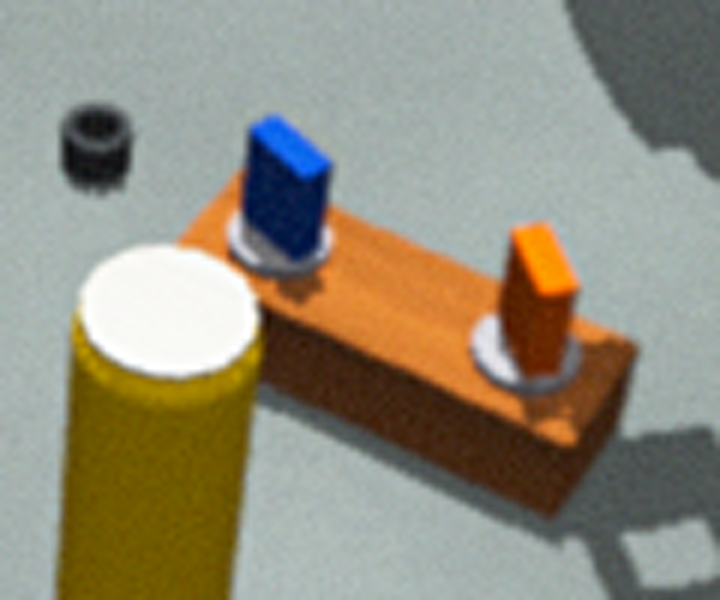

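View pics/t14c.png

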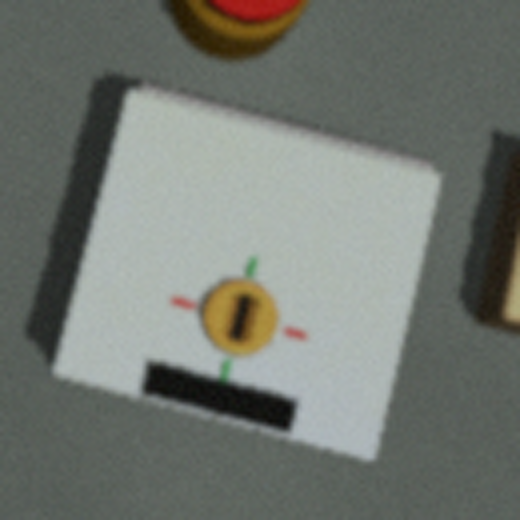

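View pics/s14.png

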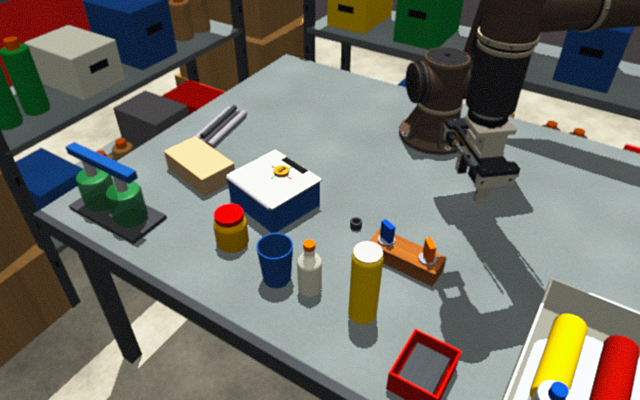

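Run:
```python
from h import *
T=tool();print((np.linalg.inv(T)@np.array([.485,-.217,.22,1]))[:3],np.degrees(arm.get_state()['ee_rot'][2]+1.8))
```

```text
[ 0.36386399 -0.32156165  0.04093028] -35.0241734074368
```

```bash
python3 -m handwheel '[[[0.0876,0.09,-0.08,0,-8],[0.0876,0.18,-0.16,0,-16],[0.0876,0.27,-0.24,0,-26],[0.0876,0.364,-0.322,0.0,-35],[0.0876,0.364,-0.322,0.0,-35],[0.0876,0.364,-0.322,0.0,-35],[0.0876,0.364,-0.322,0.0,-35],[0.0876,0.364,-0.322,0.0,-35],[0.0876,0.364,-0.322,0.02,-35],[0.0876,0.364,-0.322,0.041,-35],[0.0876,0.364,-0.322,0.041,-35],[0.0876,0.364,-0.322,0.041,-35],[0.0876,0.364,-0.322,0.041,-35],[0.0876,0.364,-0.322,0.041,-35],[0.0876,0.364,-0.322,0.041,-35]]]' 50
python3 shot.py w12;python3 - <<'E'
from h import *
crop(cv2.imread('pics/w12.png'),270,60,380,170,7,'pics/w12c.png')
E
```

```text
t: 22.7
eef_pos: [0.4848, -0.2178, 0.2192]
ee_rot: [-3.132, -0.005, -1.802]
force: [-0.9, -0.3, 0.1]
width: 0.0881
22.7 [ 0.48482422 -0.21784424  0.2192088 ] [-3.1321264  -0.00543283 -1.80195085] [-0.04772634  0.12112351 -0.32522938  0.00786736 -1.11613893  1.38396821]
```

View pics/w12c.png

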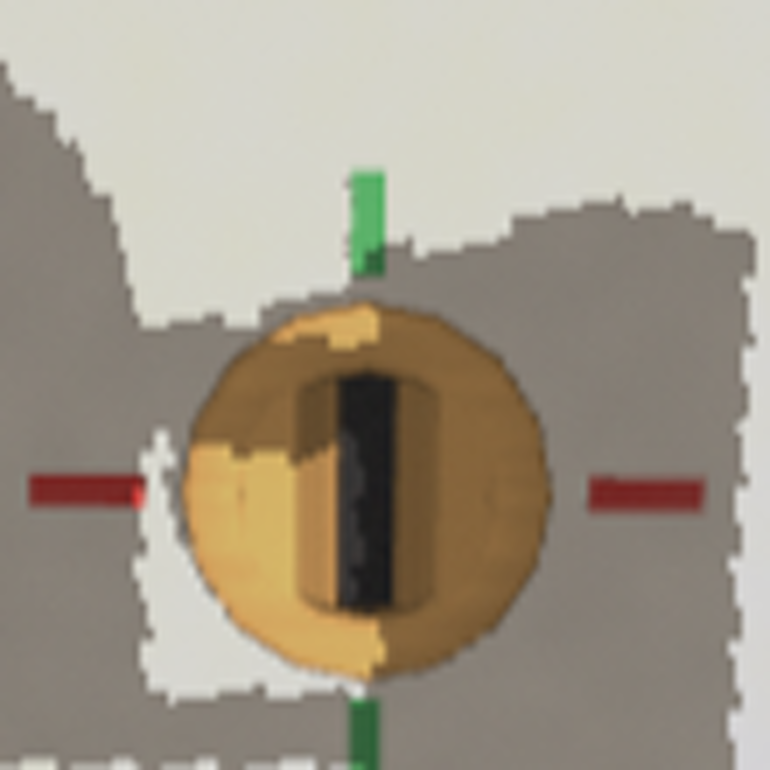

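Run:
```python
from h import *
cw=ext('wrist',np.load('pics/w11.npy'))
print(onz(cw,(220+306/3,60+192.5/3),.101), 'collar',onz(cw,(220+309/3,60+189/3),.051))
s=arm.get_state();print(s['t'],s['force'])
arm.job_done()
```

```text
[0.58409165 0.22174757 0.101     ] collar [0.58384351 0.22072882 0.051     ]
22.75 [-0.15008699  0.52613823  0.57835917]
the job is handed in; nothing more can be done
```

The job is handed in at 22.8 s of the 72 s allowed. The cover is shut, the lock is seated, and the orange key is back in its own pocket and released.

- **Cover:** I pressed it shut with the closed fingers on the rubber strip. They stopped at 93 mm, the strip's expected height when shut, with 18 N.
- **Lock:** I turned the key clockwise in the slot until the wrist moment rose from about 0.1 to 0.66 N m, which I took as the hard stop. The last close-up shows the slot in line with the green marks to about 0.2°.
- **Orange key:** It measures about 1 mm from where it was at the start. Its handle and collar centres agree to about 1 mm, so it is upright.
- **Everything else:** The blue key and coupling look unmoved in the enlarged scene view. The canister, bottle, tin, jar and firebrick look unmoved in the full one. The gripper was open and well above the closed cover at hand-in.

Three readings disagreed along the way:

- **Slot angle:** The coarse top view suggested the slot was about 4° short of the marks, and an earlier wrist view about 1.4° short. The close-up did not bear this out.
- **Key tilt:** One scene picture made the held key look tilted, because a finger hid part of the collar. The wrist view showed it straight.
- **Key height:** The first estimate put the key top at 97 mm, but the wrist view paired with the scene view gave 100 mm, against the 101 mm expected. Pairing it with the top view gave 88 mm, which I disregarded.

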